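Dial the code on the fish-medicine lock box

ROBOT

A 6-joint arm with a two-finger parallel gripper is mounted at the origin on the work surface. World frame = base frame: x ahead of the robot, y to its left, z up, the work surface at z = 0. Lengths are in m, angles in rad, forces in N, time in s.
With the tool pointing down it reaches from about 0.375 to 0.9 m from the base axis. Payload 3.1 kg.
Tool frame: the origin (TCP) lies midway between the tips of the shut fingers; the grasp point (between the pads) lies 19 mm behind it; x points along the fingers, z is the direction in which the jaws open and shut, and the axes are right-handed (so a half turn about x gives the same grasp; the last joint's range is limited). The gripper opens to 85 mm and grips with 20 to 120 N. Pads are 22 mm wide; open, the fingers measure 114 mm over their backs; the gripper's body (76 mm by 85 mm) begins 54 mm behind the grasp point. The pads swing forward as they close: fully open they stand 13 mm farther back than shut.
Start: joints at [-1.452, 0.527, 1.433, -0, 1.181, -0.178], TCP at [0.183, -0.598, 0.203] pointing down, gripper open.
Joint ranges: [-3.08, 3.08], [-0.75, 2.2], [0.22, 2.44], [-1.43, 4.57], [0, 2.65], [-2.85, 2.85]. Speed limits (rad/s): [2.79, 2.79, 3.14, 3.14, 3.14, 3.14].

INTERFACE

Orientations are given as a unit quaternion [x, y, z, w].
In Python, from station import telemetry, optics, manip gives the robot as it stands.
- The arm moves only by the tool step_arm, never from a script. Its argument "commands" is a list of rows, each a list of 4 numbers: the shift along the tool's x, y, z in m, then the turn about the tool's x in rad. A call has 1 to 8 rows; each row is the pose to reach, as a shift and turn from the pose measured when the call began, along the tool's axes at that moment; what a row does not reach only later rows make up. A row lasts 1/12 s, in which the tool goes at most 41.7 mm and 7.16 degrees, less where a joint would pass 70% of its speed; a pose out of reach is approached as far as the arm can. A call with a gripper value outside its range is refused whole. "jaw" is the finger opening in m, from 0 to 0.0854, set as the call begins (left out, the last holds). The fingers move at their own pace and stop on an object; "grip_force" is the grip in N (left out, the last holds). Time passes only in rows, so rows that repeat a pose let the fingers close. It gives the time, the measured TCP pose, the force and the opening at its end, in the units of the state.
- telemetry.sense(): the state, without advancing time (a new reading comes with each control period).
- optics.snapshot(name): name is "side" or "top" or "wrist"; returns the picture (480x640x3 uint8, red, green, blue); there is no depth.
- optics.camera_params(name): a dict with "mtx" (3x3 intrinsics, pixels), "origin" and "attitude" of the camera in the world. Camera axes: x right, y down, z forward; pixel columns grow to the right and rows downward; lengths in m; the calibration is good to about 2 mm. A picture is of the moment at which its call begins: read the wrist's pose just before it. camera_params takes no time and is no camera call; for the wrist camera it gives the pose at the moment of the call.
- manip.sign_off(): hands the job in, once; it reports no verdict.
The state is a dict: "t": time; "q": joint angles; "qd": joint speeds; "tau": joint torques, N m; "tcp_pos": TCP position; "tool_rot": TCP orientation; "force": force on the tool from outside, world axes, zero at the start; "ft_torque": the same for the moment, N m; "finger_gap": opening from 0.0 (shut) to 1.0 (fully open).
Only numpy, scipy, OpenCV 4.12 (cv2) and the standard library are available. Lean on these libraries where they do the work, as an engineer would, in place of code of your own. Each camera call takes 0.05 s, during which the arm holds its last target.

TASK

Unlock the grey fish-medicine box, the one with two dials and a steel shackle between them: turn its left dial (left as seen from the robot) until it points at the three-dot mark and its right dial until it points at the two-dot mark, so that the shackle springs up, and leave both dials there. Leave the shackle up.

Things in the scene. Friction and masses are not known exactly. Their poses are not given: they have to be found in the camera images.
- lockbox: Grey metal box fixed to the shelf: 120 mm deep (x), 250 wide (y), flat top 65 mm up. Origin: centre of its underside; x points away from the robot (turned up to 0.35 rad), y left, z up. On top two dials, upright axes at x -10 mm, y +70 mm (left) and y -70 mm (right), a steel shackle between them. A white pump controller with two knobs and no shackle is only a bystander.
- dial_left (a joint): Left dial: disc of radius 32 mm with an upright grip bar across its axis, 14 mm wide, 53 long, 73 to 103 mm above the shelf; its wedge end with the white line is the pointer. Angle in rad: 0 = pointing along box +x, growing clockwise from above. Dots beyond its far side: one -1.047, two -0.349, three +0.349, four +1.047. Starts -0.9 to -0.2, stops +-1.25; light friction, stays where left.
- dial_right (a joint): Right dial: same shape, heights, zero, direction, marks, stops and friction as the left one; starts 0.2 to 0.9, its code is two dots, -0.349. Each dial frees the shackle within about 12 deg of its code mark. Both grip bars are centred on their dial's axis, with free space all round (nearest is the shackle, its side 52 mm from each axis).
- shackle (a joint): Steel arch of 8 mm bar, 36 mm wide along the box's y, standing out of the box's top at box x -10 mm, y 0; its top is 101 mm above the shelf when locked. Value: its rise in m, 0 locked, 0.015 fully sprung up (top at 116 mm). A light spring lifts it by itself once both dials are at their code; it need not be touched.

How it is judged:
At the end, for the whole second after the job is handed in: The shackle stands sprung up by more than 10 mm, the left dial points within 0.26 rad (15 deg) of its three-dot mark and the right dial within 0.26 rad of its two-dot mark (value of joint shackle above 0.01 m and value of joint dial_left between 0.089 and 0.609 rad and value of joint dial_right between -0.609 and -0.089 rad); the robot touches nothing.
It also fails if it takes over 45 s, if anything falls off the work surface, if the arm or the gripper's body presses on something with over 40 N, if the wrist force passes 120 N, or if a joint passes its speed limit or range.

## Working session

There is one attempt and no reset: what is moved stays moved. The work goes in short steps, Python scripts to look and compute and a tool call to move; the robot and the scene stay as the last step left them, time stands still between calls to the robot, and variables do not carry over. Pictures are saved under pics/ and viewed, and the job is handed in when it is done.

Besides the shell and the picture viewer there is one more tool, called as name(argument=value, ...), one argument or row to a line, values as JSON. step_arm: Moves the arm, as the interface text tells. Its arguments: {"type":"object","properties":{"commands":{"type":"array","items":{"type":"array","items":{"type":"number"}}},"jaw":{"type":"number"},"grip_force":{"type":"number"}},"required":["commands"]}

```bash
mkdir -p pics; python3 - <<'E'
from station import telemetry, optics
import cv2
s=telemetry.sense(); print(s)
for n in ("top","side"):
    p=optics.camera_params(n); print(n,p)
    cv2.imwrite(f"pics/{n}0.png",optics.snapshot(n)[:,:,::-1])
E
```

```text
{'t': 0.0, 'q': array([-1.45251565e+00,  5.28493449e-01,  1.43389320e+00, -1.90996027e-05,
        1.18139156e+00, -1.78505918e-01]), 'qd': array([ 0.00095335, -0.00068342,  0.00062663, -0.00073993,  0.00084465,
       -0.00024187]), 'tau': array([ 1.86255231e-03, -4.42346871e+01, -1.78021735e+01,  3.14164413e-05,
        8.22048343e-03,  8.06831082e-06]), 'tcp_pos': array([ 0.18270698, -0.59689087,  0.20191981]), 'tool_rot': array([ 0.42113631,  0.56896502, -0.42001968,  0.56789654]), 'force': array([ 0.06292781, -0.18386458,  0.82869711]), 'ft_torque': array([ 0.03931434, -0.00297416,  0.04771184]), 'finger_gap': 1.000531691577475}
top {'mtx': array([[447.70484192,   0.        , 321.19531444],
       [  0.        , 447.70484192, 237.68694241],
       [  0.        ,   0.        ,   1.        ]]), 'origin': array([0.45338028, 0.02517072, 0.69912127]), 'attitude': array([-0.70205762,  0.70516685, -0.06509768,  0.07494732])}
side {'mtx': array([[459.70452341,   0.        , 323.02304835],
       [  0.        , 459.70452341, 244.08482842],
       [  0.        ,   0.        ,   1.        ]]), 'origin': array([0.20526926, 0.40814659, 0.47923049]), 'attitude': array([-0.34187772,  0.82728802, -0.41394576,  0.16541784])}
```

View pics/top0.png

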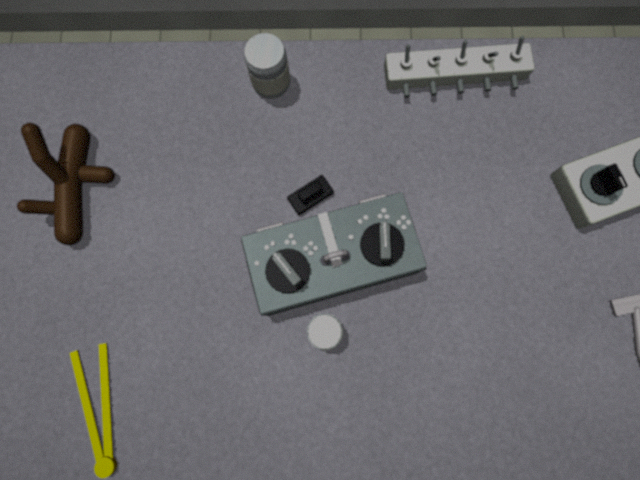

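View pics/side0.png

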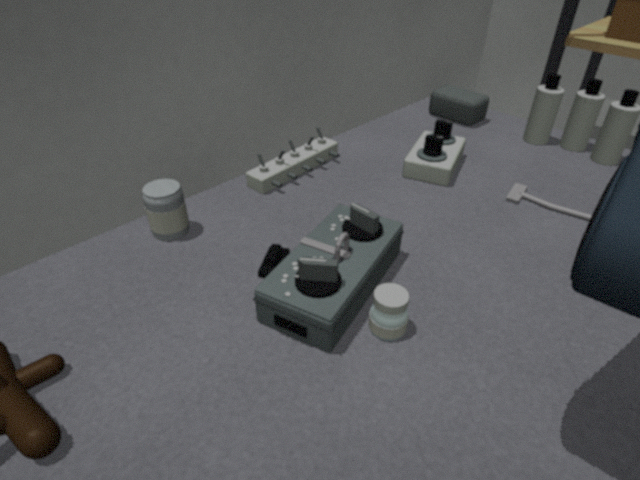

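```bash
cat > h.py <<'E'
import numpy as np, cv2
from scipy.spatial.transform import Rotation as R
def ray(p,uv,z):
    uv=np.atleast_2d(uv).astype(float)
    d=np.c_[(uv-p["mtx"][:2,2])/np.diag(p["mtx"])[:2],np.ones(len(uv))]
    d=R.from_quat(p["attitude"]).apply(d); o=p["origin"]
    return o+d*((z-o[2])/d[:,2])[:,None]
def proj(p,X):
    c=R.from_quat(p["attitude"]).inv().apply(np.atleast_2d(X)-p["origin"])@p["mtx"].T
    return c[:,:2]/c[:,2:]
E
python3 - <<'E'
from h import *
from station import optics
p=optics.camera_params("top")
im=cv2.imread("pics/top0.png")
c=im[180:330,230:440]; cv2.imwrite("pics/topz.png",cv2.resize(c,None,fx=3.8,fy=3.8,interpolation=cv2.INTER_CUBIC))
hsv=cv2.cvtColor(im,cv2.COLOR_BGR2HSV)
print(hsv[270,270],hsv[300,270],hsv[300,200],hsv[268,290],hsv[290,288])
m=(hsv[...,2]<60).astype(np.uint8); m[:215]=0
n,l,st,ce=cv2.connectedComponentsWithStats(m)
for i in range(1,n):
    if st[i,4]>200: print(st[i],ce[i])
E
```

```text
[70 33 47] [ 88  31 125] [126  11 117] [105   9 112] [99 41 44]
[ 55 215  29  31 522] [ 72.68390805 230.43295019]
[ 361  223   43   43 1099] [381.17470428 245.43676069]
[ 266  249   44   44 1088] [288.47886029 271.93933824]
[264 268 161  48 499] [343.50501002 292.48296593]
```

View pics/topz.png

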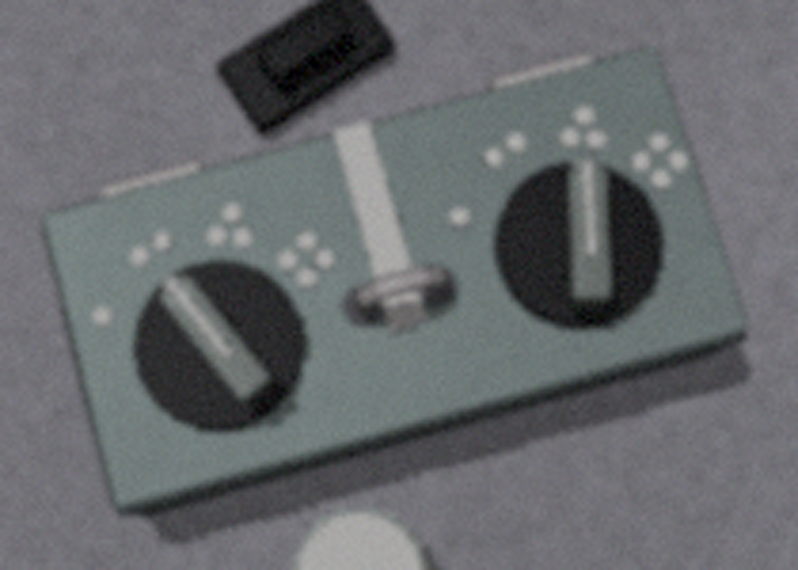

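```bash
python3 - <<'E'
from h import *
from station import optics
p=optics.camera_params("top"); print(R.from_quat(p["attitude"]).as_matrix().round(3))
im=cv2.imread("pics/top0.png"); hsv=cv2.cvtColor(im,cv2.COLOR_BGR2HSV)
m=cv2.inRange(hsv,(75,22,85),(105,60,160)); m[:185]=0;m[320:]=0;m[:,:235]=0;m[:,435:]=0
m=cv2.morphologyEx(m,cv2.MORPH_OPEN,np.ones((3,3)))
pts=cv2.findNonZero(m); bx=cv2.boxPoints(cv2.minAreaRect(cv2.convexHull(pts))); 
B=ray(p,bx,.065)[:,:2]; print("box",B.round(4),"cen",B.mean(0)); 
for i in range(4): e=B[(i+1)%4]-B[i]; print(np.linalg.norm(e).round(4),np.arctan2(e[1],e[0]).round(3))
L=ray(p,[288.2,271],.072)[0,:2];Rr=ray(p,[382.7,244.7],.072)[0,:2]
d=L-Rr; th=np.arctan2(-d[0],d[1]); print("L",L,"R",Rr,np.linalg.norm(d),"yaw",th)
for n,a,b in(("L",(175,282),(262,385)),("R",(587,163),(591,295))):
    A=ray(p,[np.array(a)/3.8+[230,180],np.array(b)/3.8+[230,180]],.103)[:,:2]
    e=A[0]-A[1]; print(n,"mid",A.mean(0),"len",np.linalg.norm(e),"world ang",np.arctan2(e[1],e[0]),"dial",th-np.arctan2(e[1],e[0]))
from station import telemetry
s=telemetry.sense(); print(R.from_quat(s["tool_rot"]).as_matrix().round(3))
E
```

```text
[[-0.003 -0.98   0.197]
 [-1.     0.006  0.013]
 [-0.014 -0.197 -0.98 ]]
box [[ 0.5797  0.1514]
 [ 0.651  -0.085 ]
 [ 0.5405 -0.1123]
 [ 0.4734  0.1167]] cen [0.56114634 0.01768428]
0.2469 -1.278
0.1138 -2.899
0.2387 1.856
0.1118 0.316
L [0.53185902 0.08040869] R [ 0.56879221 -0.0536523 ] 0.13905541731355686 yaw 0.2688267218530273
L mid [0.53246587 0.07876822] len 0.04820184008827467 world ang 0.7036683002736204 dial -0.43484157842059307
R mid [ 0.56936324 -0.05304753] len 0.04791853502397913 world ang -0.0013410436209024402 dial 0.27016776547392973
[[-0.     0.956  0.292]
 [ 0.002  0.292 -0.956]
 [-1.     0.    -0.002]]
```

step_arm(
  commands=[
    [0,0.02,-0.015,0],
    [0,0.05,-0.04,0.02],
    [0,0.085,-0.067,0.04],
    [0,0.12,-0.094,0.06],
    [0,0.155,-0.12,0.08],
    [0,0.19,-0.147,0.1],
    [0,0.225,-0.174,0.13],
    [0,0.25,-0.193,0.15],
  ],
  jaw=0.045,
)

```text
t: 0.77
tcp_pos: [0.3648, -0.3387, 0.2022]
tool_rot: [0.463, 0.536, -0.462, 0.534]
force: [1.3, -0.3, 0.0]
finger_gap: 0.524
```

```bash
cat > go.py <<'E'
import sys
from h import *
from station import telemetry
def go(x,y,z,ang):
    s=telemetry.sense(); M=R.from_quat(s["tool_rot"]).as_matrix()
    print("t",s["t"],"q",s["q"].round(2),"tcp",s["tcp_pos"].round(4),"F",s["force"].round(1),"gap",s["finger_gap"])
    a=np.arctan2(M[1,1],M[0,1]); print("yang",a.round(3),"tilt",M[:,0].round(3))
    sh=M.T@(np.array([x,y,z])-s["tcp_pos"]); print("shift",sh.round(4),"turn",round(a-ang,3))
go(*map(float,sys.argv[1:]))
E
python3 go.py .569 -.053 .2 0
```

```text
t 0.7667 q [-0.97  0.36  1.74  0.    1.04  0.45] tcp [ 0.3648 -0.3387  0.2022] F [ 1.3 -0.3  0. ] gap 0.524024719383335
yang 0.145 tilt [-0.001  0.003 -1.   ]
shift [ 0.0029  0.2433 -0.2532] turn 0.145
```

step_arm(
  commands=[
    [0,0.02,-0.02,0.02],
    [0,0.045,-0.047,0.04],
    [0,0.073,-0.076,0.06],
    [0,0.101,-0.105,0.08],
    [0,0.13,-0.135,0.1],
    [0,0.158,-0.165,0.12],
    [0,0.187,-0.195,0.14],
    [0,0.215,-0.224,0.145],
  ],
)

```text
t: 1.43
tcp_pos: [0.5458, -0.0838, 0.2025]
tool_rot: [0.501, 0.501, -0.5, 0.499]
force: [1.7, -0.7, 0.5]
finger_gap: 0.528
```

```bash
python3 go.py .569 -.053 .2 0
```

```text
t 1.4333 q [-0.36  0.43  1.62  0.    1.1   1.21] tcp [ 0.5458 -0.0838  0.2025] F [ 1.7 -0.7  0.5] gap 0.5284853526499844
yang -0.001 tilt [-0.001  0.003 -1.   ]
shift [ 0.0026  0.0231 -0.0308] turn -0.001
```

step_arm(
  commands=[
    [0,0.01,-0.013,0],
    [0,0.02,-0.026,0],
    [0,0.023,-0.031,0],
    [0.02,0.023,-0.031,0],
    [0.04,0.023,-0.031,0],
    [0.045,0.023,-0.031,0],
    [0.045,0.023,-0.031,0],
  ],
)

```text
t: 2.02
tcp_pos: [0.5668, -0.0528, 0.1558]
tool_rot: [0.5, 0.502, -0.501, 0.497]
force: [0.8, 0.5, 0.4]
finger_gap: 0.528
```

```bash
python3 go.py .569 -.053 .082 0; python3 - <<'E'
from h import *
from station import optics
p=optics.camera_params("wrist")
im=optics.snapshot("wrist")[:,:,::-1].copy()
for n,X in(("R",[.569,-.053,.103]),("S",[.5505,.0135,.101]),("L",[.532,.08,.103])):
    q=proj(p,X)[0]; print(n,q)
    if abs(q).max()<2000: cv2.drawMarker(im,tuple(int(v) for v in q),(0,0,255),0,12)
cv2.imwrite("pics/w1.png",im)
E
```

```text
t 2.0167 q [-0.29  0.52  1.62  0.    1.02  1.28] tcp [ 0.5668 -0.0528  0.1558] F [0.8 0.5 0.4] gap 0.5279293555392965
yang -0.001 tilt [-0.006  0.004 -1.   ]
shift [0.0737 0.0027 0.0005] turn -0.001
R [319.53231733 241.21830118]
S [224.93514071 265.27866141]
L [133.30372199 290.31767575]
```

View pics/w1.png

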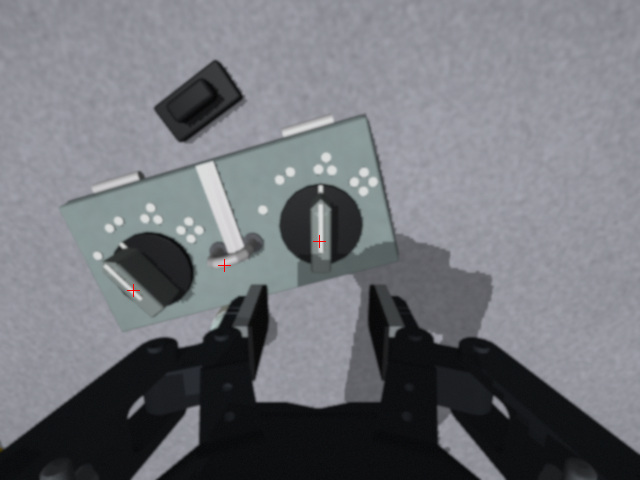

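The wrist view shows the right bar centred between the jaws (bar rows 200–270, column 320; predicted axis (319.5, 241)) and aligned. Descending.

step_arm(
  commands=[
    [0.02,0.0025,0,0],
    [0.045,0.0025,0,0],
    [0.062,0.0025,0,0],
    [0.071,0.0025,0,0],
    [0.073,0.0025,0,0],
    [0.073,0.0025,0,0],
  ],
)

```text
t: 2.57
tcp_pos: [0.5706, -0.0534, 0.0845]
tool_rot: [0.501, 0.501, -0.5, 0.498]
force: [0.6, -0.4, 1.3]
finger_gap: 0.529
```

step_arm(
  commands=[
    [0,0,0,0],
    [0,0,0,0],
    [0,0,0,0],
    [0,0,0,0],
    [0,0,0,0],
    [0,0,0,0],
  ],
  jaw=0,
  grip_force=30,
)

```text
t: 3.07
tcp_pos: [0.5708, -0.0534, 0.0848]
tool_rot: [0.501, 0.501, -0.5, 0.498]
force: [-0.3, -0.7, 0.7]
finger_gap: 0.002
```

```bash
python3 go.py .569 -.053 .082 0; python3 - <<'E'
import cv2
from station import optics
cv2.imwrite("pics/s2.png",optics.snapshot("side")[:,:,::-1])
E
```

```text
t 3.0667 q [-0.29  0.62  1.66  0.    0.86  1.28] tcp [ 0.5708 -0.0534  0.0848] F [-0.3 -0.7  0.7] gap 0.002293961655125196
yang -0.002 tilt [-0.002  0.003 -1.   ]
shift [ 0.0028 -0.0017 -0.0003] turn -0.002
```

View pics/s2.png

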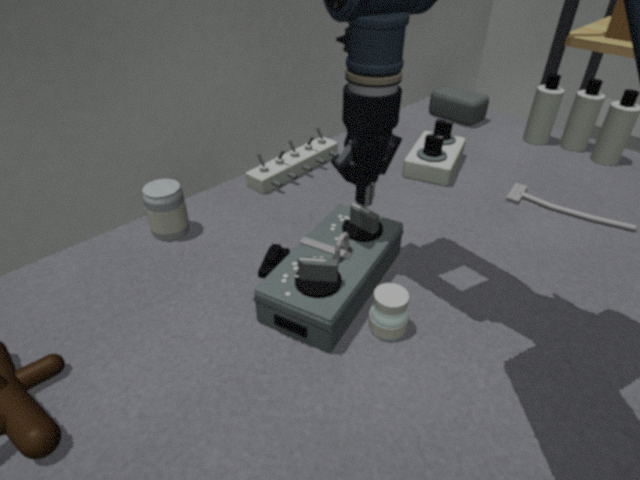

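```bash
python3 - <<'E'
from h import *
from station import optics, telemetry
s=telemetry.sense()
for n in("side","top","wrist"):
    p=optics.camera_params(n)
    im=optics.snapshot(n)[:,:,::-1].copy()
    print(n,"tcp",proj(p,s["tcp_pos"])[0],"Rtop",proj(p,[.569,-.053,.103])[0],"Ltop",proj(p,[.532,.08,.103])[0])
    cv2.imwrite(f"pics/{n}3.png",im)
    if n=="side": cv2.imwrite("pics/side3z.png",cv2.resize(im[150:350,240:440],None,fx=3,fy=3,interpolation=cv2.INTER_CUBIC))
E
```

```text
side tcp [362.49960412 219.79596049] Rtop [363.95374877 210.23935621] Ltop [318.83775883 260.41407783]
top tcp [383.53015237 241.70185988] Rtop [384.9690674 240.3913923] Ltop [286.50569049 268.02621428]
wrist tcp [319.218788   275.46853602] Rtop [318.50120923 293.81540804] Ltop [ 62.67826963 358.24066875]
```

View pics/side3z.png

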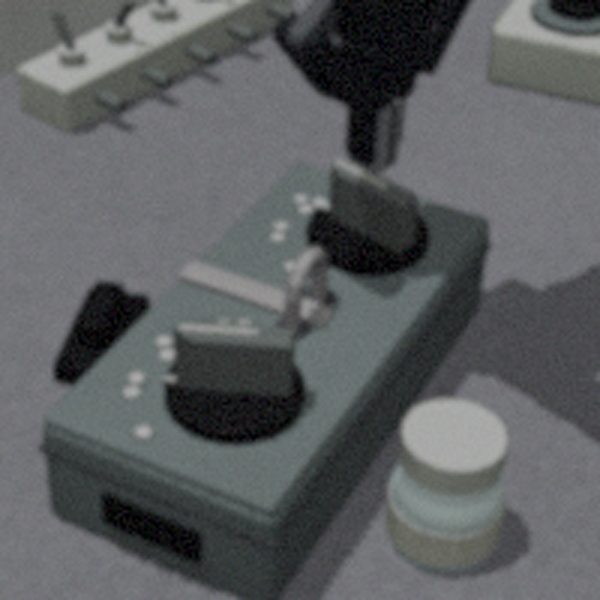

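View pics/wrist3.png

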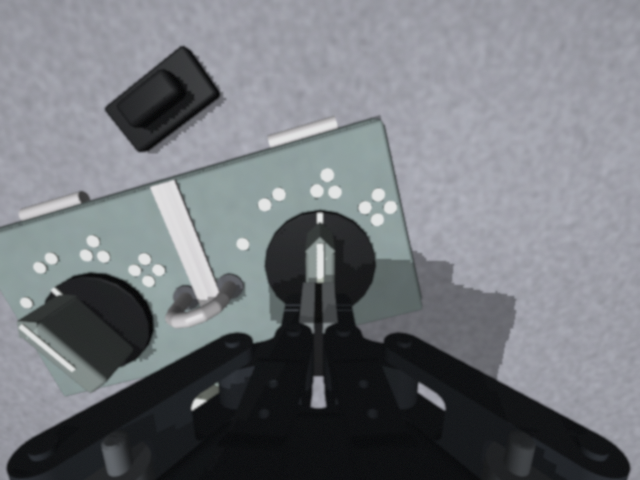

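View pics/top3.png

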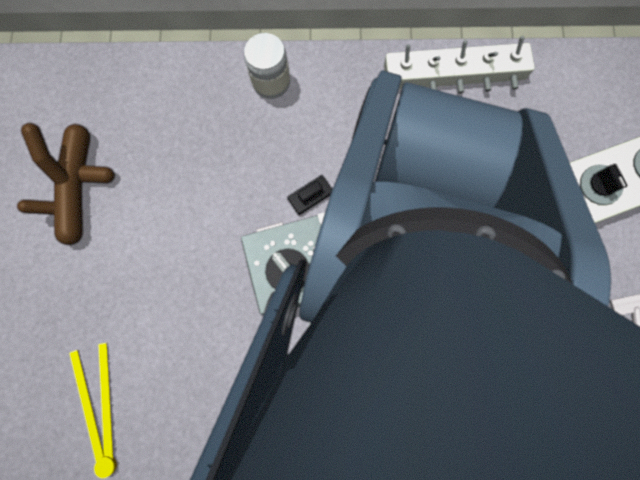

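```bash
python3 - <<'E'
from h import *
from station import optics, telemetry
im=cv2.imread("pics/wrist3.png")
cv2.imwrite("pics/w3z.png",cv2.resize(im[200:400,240:400],None,fx=3,fy=3,interpolation=cv2.INTER_CUBIC))
p=optics.camera_params("wrist"); s=telemetry.sense()
print(p["mtx"],p["origin"],s["tcp_pos"]); print(R.from_quat(p["attitude"]).as_matrix().round(3))
for n in("side","top"): 
  for f in ("0",):
    pass
# stereo triangulate bar tips: R pointer tip, L pointer tip
E
```

```text
[[345.61934416   0.         317.93987106]
 [  0.         345.61934416 236.16082956]
 [  0.           0.           1.        ]] [ 0.64505582 -0.0534007   0.25568478] [ 0.57061077 -0.05329789  0.08444826]
[[-0.001 -0.956 -0.292]
 [-1.    -0.     0.004]
 [-0.004  0.292 -0.956]]
```

View pics/w3z.png

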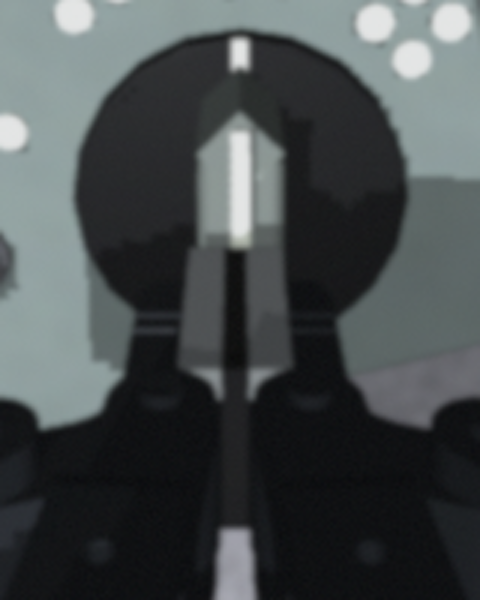

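```bash
python3 - <<'E'
from h import *
from station import optics, telemetry
pt=optics.camera_params("top");ps=optics.camera_params("side");pw=optics.camera_params("wrist");s=telemetry.sense()
def d(p,uv):
    r=ray(p,uv,0)[0]-p["origin"]; return p["origin"],r/np.linalg.norm(r)
def tri(*L):
    A=0;b=0
    for o,v in L:
        P=np.eye(3)-np.outer(v,v);A=A+P;b=b+P@o
    X=np.linalg.solve(A,b); return X.round(4),[round(float(np.linalg.norm(np.cross(X-o,v))),4) for o,v in L]
z=lambda a,b:(a/3+240,b/3+150)
zt=lambda a,b:(a/3.8+230,b/3.8+180)
zw=lambda a,b:(a/3+240,b/3+200)
# right bar pointer tip, top edge
print("Rtip t+s",tri(d(pt,zt(587,163)),d(ps,z(338,158))))
print("Rtip t+s+w",tri(d(pt,zt(587,163)),d(ps,z(338,158)),d(pw,zw(239,112))))
print("Rtip s+w",tri(d(ps,z(338,158)),d(pw,zw(239,112))))
print("Rtip t+w",tri(d(pt,zt(587,163)),d(pw,zw(239,112))))
# box corners, near-right and far-left at top
print("corner far-right t+w",tri(d(pt,zt(652,47)),d(pw,(380,118))))
print("fingertip wrist lower edge at x planes:")
o,v=d(pw,zw(237,248))
for x in (.5706,.5816,.5596): X=o+v*((x-o[0])/v[0]); print(X.round(4), proj(ps,X)[0])
o,v=d(pw,zw(237,365))
for x in (.5706,.5816,.5596): X=o+v*((x-o[0])/v[0]); print(X.round(4))
print("tip s(370,165)+w",tri(d(ps,z(372,165)),d(pw,zw(237,248))))
E
```

```text
Rtip t+s (array([ 0.5923, -0.0529,  0.1062]), [0.0003, 0.0003])
Rtip t+s+w (array([ 0.5951, -0.0542,  0.1027]), [0.0019, 0.0022, 0.0025])
Rtip s+w (array([ 0.5963, -0.055 ,  0.1029]), [0.0021, 0.0021])
Rtip t+w (array([ 0.5953, -0.0538,  0.095 ]), [0.0003, 0.0003])
corner far-right t+w (array([ 0.6516, -0.0867,  0.0539]), [0.0002, 0.0002])
fingertip wrist lower edge at x planes:
[ 0.5706 -0.0532  0.0936] [362.86485485 214.98691808]
[ 0.5816 -0.0533  0.1175] [358.2983199  198.78601769]
[ 0.5596 -0.0532  0.0696] [367.32439248 230.80821928]
[ 0.5706 -0.0533  0.1313]
[ 0.5816 -0.0533  0.1497]
[ 0.5596 -0.0533  0.1129]
tip s(370,165)+w (array([ 0.5749, -0.0553,  0.1077]), [0.0029, 0.0029])
```

step_arm(
  commands=[
    [0,0,0,0],
    [0,0,0,0],
    [0,0,0,0],
    [0,0,0,0],
    [0,0,0,0],
    [0,0,0,0],
  ],
  jaw=0.045,
)

```text
t: 3.77
tcp_pos: [0.5706, -0.0533, 0.0844]
tool_rot: [0.501, 0.501, -0.5, 0.498]
force: [-0.4, 0.7, -0.5]
finger_gap: 0.527
```

```bash
cat > look.py <<'E'
import sys
from h import *
from station import optics, telemetry
n=sys.argv[1]; s=telemetry.sense(); print(s["t"],s["tcp_pos"].round(4),s["force"].round(1),s["finger_gap"])
im=optics.snapshot("side")[:,:,::-1][130:310,270:450]; w=optics.snapshot("wrist")[:,:,::-1]
a=cv2.resize(im,(400,400),interpolation=cv2.INTER_CUBIC); b=cv2.resize(w[150:450,170:470],(400,400),interpolation=cv2.INTER_CUBIC)
cv2.imwrite(f"pics/{n}.png",np.hstack([a,b]))
E
python3 look.py o1
```

```text
3.7667 [ 0.5706 -0.0533  0.0844] [-0.4  0.7 -0.5] 0.5267706615263223
```

View pics/o1.png

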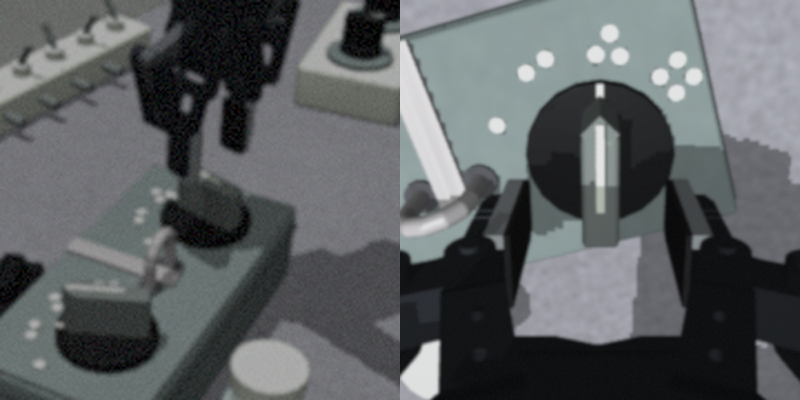

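```bash
python3 - <<'E'
from h import *
from station import optics
ps=optics.camera_params("side");pw=optics.camera_params("wrist")
for y in(-.031,-.026,-.020):
  for z in (.085,.095,.105,.115):
    print(y,z,proj(ps,[.5706,y,z])[0].round(0),"front",proj(ps,[.5816,y,z])[0].round(0),proj(pw,[.5816,y,z])[0].round(0))
E
```

```text
-0.031 0.085 [353. 225.] front [347. 223.] [277. 257.]
-0.031 0.095 [353. 220.] front [348. 217.] [274. 264.]
-0.031 0.105 [354. 214.] front [348. 211.] [272. 271.]
-0.031 0.115 [354. 209.] front [348. 206.] [269. 280.]
-0.026 0.085 [351. 227.] front [345. 224.] [267. 257.]
-0.026 0.095 [351. 221.] front [345. 218.] [264. 264.]
-0.026 0.105 [351. 216.] front [346. 213.] [261. 271.]
-0.026 0.115 [352. 210.] front [346. 207.] [257. 280.]
-0.02 0.085 [348. 228.] front [343. 225.] [256. 257.]
-0.02 0.095 [348. 223.] front [343. 220.] [252. 264.]
-0.02 0.105 [349. 217.] front [343. 214.] [248. 271.]
-0.02 0.115 [349. 212.] front [343. 209.] [244. 280.]
```

Pictures say the real fingertips are ~25 mm higher than the reported TCP (at about z 0.115, above the bar's top at 0.103), so they closed over empty air. Lowering in small steps while watching the force.

step_arm(
  commands=[
    [0.004,-0.0015,0,0],
    [0.008,-0.0015,0,0],
    [0.01,-0.0015,0,0],
    [0.01,-0.0015,0,0],
  ],
)

```text
t: 4.2
tcp_pos: [0.5684, -0.0531, 0.0736]
tool_rot: [0.5, 0.502, -0.501, 0.498]
force: [-0.1, -0.1, 0.3]
finger_gap: 0.528
```

step_arm(
  commands=[
    [0.004,0,0,0],
    [0.008,0,0,0],
    [0.01,0,0,0],
    [0.01,0,0,0],
  ],
)

```text
t: 4.53
tcp_pos: [0.5679, -0.053, 0.0629]
tool_rot: [0.5, 0.502, -0.501, 0.497]
force: [-0.3, -0.0, -0.0]
finger_gap: 0.528
```

```bash
python3 look.py o2; python3 go.py .569 -.053 .065 0
```

```text
4.5333 [ 0.5679 -0.053   0.0629] [-0.3 -0.  -0. ] 0.5278531383115429
t 4.6333 q [-0.29  0.65  1.68  0.    0.81  1.28] tcp [ 0.5683 -0.0531  0.0634] F [-0.  -0.1  0.3] gap 0.5258811620117131
yang -0.002 tilt [-0.005  0.004 -1.   ]
shift [-0.0016  0.0007 -0.0001] turn -0.002
```

View pics/o2.png

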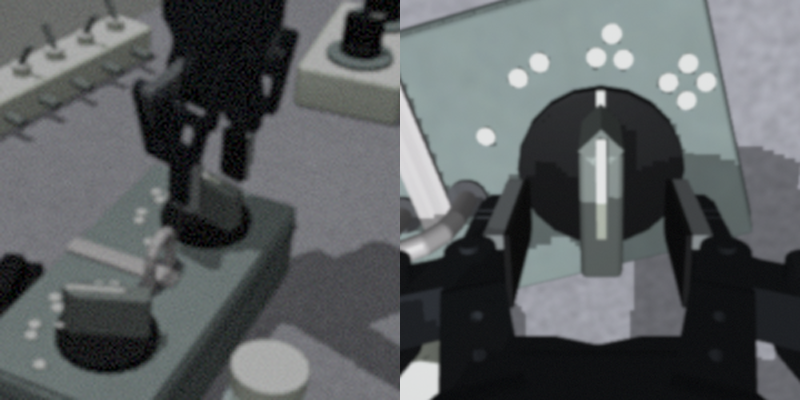

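step_arm(
  commands=[
    [0.004,0.0005,0,0],
    [0.008,0.0005,0,0],
    [0.01,0.0005,0,0],
    [0.01,0.0005,0,0],
  ],
)

```text
t: 4.97
tcp_pos: [0.5683, -0.0529, 0.0528]
tool_rot: [0.5, 0.502, -0.501, 0.497]
force: [-0.6, -0.7, 0.3]
finger_gap: 0.527
```

```bash
python3 look.py o3; python3 go.py .569 -.053 .055 0
```

```text
4.9667 [ 0.5683 -0.0529  0.0528] [-0.6 -0.7  0.3] 0.5266497570512824
t 5.0667 q [-0.29  0.67  1.68  0.    0.79  1.28] tcp [ 0.5686 -0.053   0.0532] F [ 0.4 -0.7  1.3] gap 0.5286484759097978
yang -0.002 tilt [-0.005  0.004 -1.   ]
shift [-0.0018  0.0004 -0.    ] turn -0.002
```

View pics/o3.png

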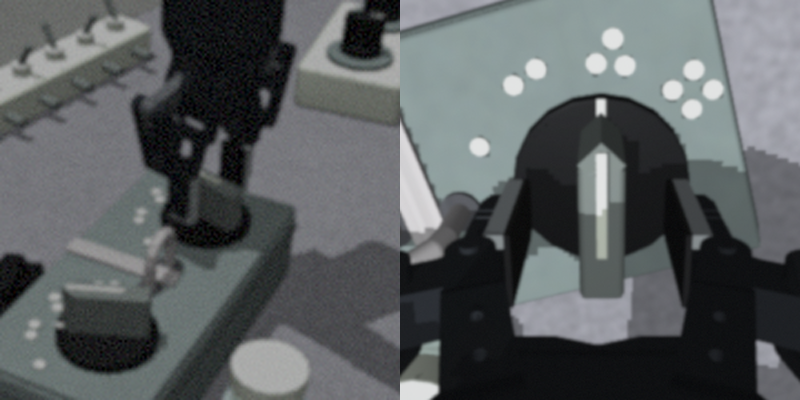

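step_arm(
  commands=[
    [0,0,0,0],
    [0,0,0,0],
    [0,0,0,0],
    [0,0,0,0],
    [0,0,0,0],
  ],
  jaw=0,
  grip_force=30,
)

```text
t: 5.48
tcp_pos: [0.5687, -0.054, 0.0535]
tool_rot: [0.5, 0.501, -0.501, 0.498]
force: [-2.0, -4.4, 1.4]
finger_gap: 0.155
```

```bash
python3 look.py o4
```

```text
5.4833 [ 0.5687 -0.054   0.0535] [-2.  -4.4  1.4] 0.15515276700527378
```

View pics/o4.png

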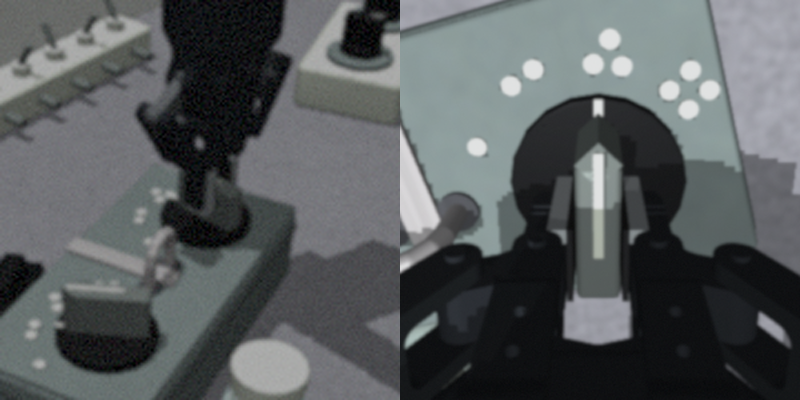

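The bar is gripped (gap 13 mm). Turning −0.62.

step_arm(
  commands=[
    [0,0,0,-0.08],
    [0,0,0,-0.16],
    [0,0,0,-0.25],
    [0,0,0,-0.34],
    [0,0,0,-0.43],
    [0,0,0,-0.52],
    [0,0,0,-0.6],
    [0,0,0,-0.62],
  ],
)

```text
t: 6.25
tcp_pos: [0.5691, -0.0554, 0.0535]
tool_rot: [0.323, 0.63, -0.324, 0.628]
force: [-0.7, -6.1, -1.1]
finger_gap: 0.159
```

```bash
python3 look.py o5;python3 go.py .569 -.053 .055 .62
```

```text
6.25 [ 0.5691 -0.0554  0.0535] [-0.7 -6.1 -1.1] 0.15947795872762047
t 6.35 q [-0.29  0.67  1.68 -0.    0.79  0.66] tcp [ 0.5691 -0.0554  0.0535] F [-0.4 -6.8  0.4] gap 0.1546164570909317
yang 0.62 tilt [-0.004  0.    -1.   ]
shift [-0.0015  0.0013 -0.002 ] turn -0.0
```

View pics/o5.png

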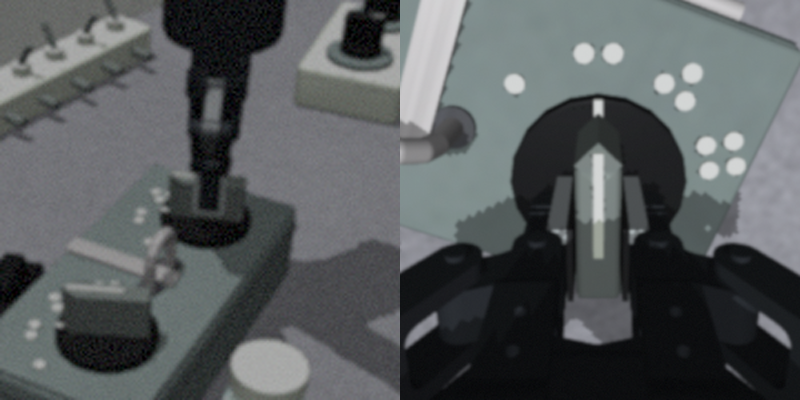

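The right dial's line (column 598) points at the middle of the two dots (584/612, 53). Releasing, rising, and moving to the left dial.

step_arm(
  commands=[
    [0,0,0,0],
    [0,0,0,0],
    [0,0,0,0],
    [0,0,0,0],
    [0,0,0,0],
  ],
  jaw=0.045,
)

```text
t: 6.77
tcp_pos: [0.5691, -0.0549, 0.0535]
tool_rot: [0.323, 0.63, -0.324, 0.627]
force: [-0.2, -0.8, -0.6]
finger_gap: 0.526
```

step_arm(
  commands=[
    [-0.01,0,0,0],
    [-0.03,0,0,0],
    [-0.06,0,0,0],
    [-0.085,0,0,0],
    [-0.095,0,0,0],
    [-0.1,0,0,0],
    [-0.1,0,0,0],
  ],
)

```text
t: 7.35
tcp_pos: [0.5699, -0.055, 0.1546]
tool_rot: [0.323, 0.629, -0.324, 0.628]
force: [-1.1, 0.7, -0.2]
finger_gap: 0.529
```

```bash
python3 go.py .532 .080 .15 .704
```

```text
t 7.35 q [-0.29  0.52  1.61 -0.    1.01  0.66] tcp [ 0.5699 -0.055   0.1546] F [-1.1  0.7 -0.2] gap 0.5290226331545183
yang 0.62 tilt [-0.002  0.    -1.   ]
shift [ 0.0047  0.0476 -0.1319] turn -0.084
```

step_arm(
  commands=[
    [0,0.008,-0.022,0],
    [0,0.018,-0.05,-0.02],
    [0,0.029,-0.08,-0.05],
    [0,0.039,-0.108,-0.08],
    [0,0.046,-0.127,-0.084],
    [0,0.0475,-0.132,-0.084],
    [0,0.0475,-0.132,-0.084],
  ],
)

```text
t: 7.93
tcp_pos: [0.5301, 0.0814, 0.1533]
tool_rot: [0.295, 0.644, -0.297, 0.64]
force: [-0.1, -0.2, 0.2]
finger_gap: 0.525
```

```bash
python3 go.py .532 .080 .055 .704; python3 look.py p1; python3 - <<'E'
from h import *
from station import optics
print(proj(optics.camera_params("wrist"),[.532,.08,.103]))
E
```

```text
t 7.9333 q [-0.06  0.48  1.7   0.    0.97  0.81] tcp [0.5301 0.0814 0.1533] F [-0.1 -0.2  0.2] gap 0.5247406317171557
yang 0.706 tilt [-0.006  0.    -1.   ]
shift [0.0983 0.0009 0.0027] turn 0.002
7.9333 [0.5301 0.0814 0.1533] [-0.1 -0.2  0.2] 0.5247406317171557
[[318.36693452 245.39573818]]
```

View pics/p1.png

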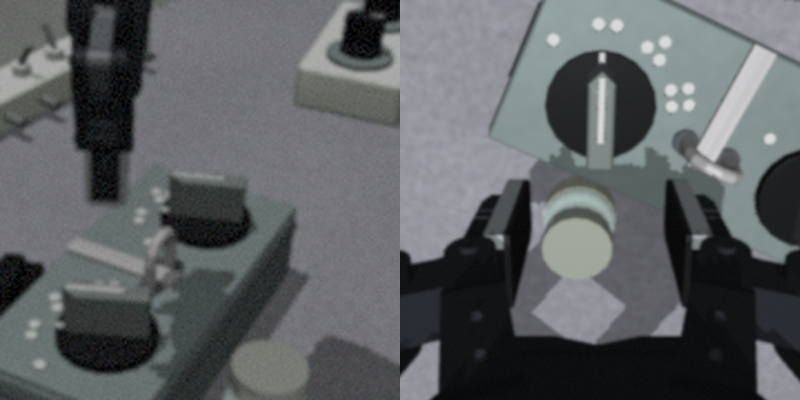

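step_arm(
  commands=[
    [0.015,0.0005,0.001,0],
    [0.04,0.0005,0.002,0],
    [0.065,0.0005,0.002,0],
    [0.085,0.0005,0.002,0],
    [0.095,0.0005,0.002,0],
    [0.099,0.0005,0.002,0],
    [0.1,0.0005,0.002,0],
    [0.1,0.0005,0.002,0],
  ],
)

```text
t: 8.7
tcp_pos: [0.5339, 0.0777, 0.0542]
tool_rot: [0.297, 0.642, -0.298, 0.641]
force: [-0.1, -0.6, 1.0]
finger_gap: 0.528
```

step_arm(
  commands=[
    [0,0,0,0],
    [0,0,0,0],
    [0,0,0,0],
    [0,0,0,0],
    [0,0,0,0],
  ],
  jaw=0,
  grip_force=30,
)

```text
t: 9.12
tcp_pos: [0.5327, 0.0798, 0.0555]
tool_rot: [0.298, 0.643, -0.297, 0.64]
force: [-2.4, 6.5, 5.3]
finger_gap: 0.156
```

```bash
python3 look.py p2;python3 go.py .532 .080 .055 -.08
```

```text
9.1167 [0.5327 0.0798 0.0555] [-2.4  6.5  5.3] 0.15604593612804987
t 9.2167 q [-0.06  0.64  1.77  0.    0.74  0.81] tcp [0.5327 0.0798 0.0555] F [-2.9  6.5  6.4] gap 0.15703326815134566
yang 0.702 tilt [-0.004  0.003 -1.   ]
shift [ 0.0005 -0.0004 -0.0006] turn 0.782
```

View pics/p2.png

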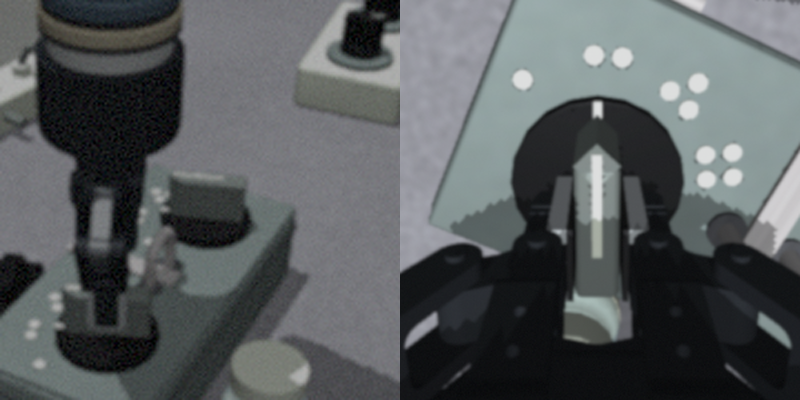

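step_arm(
  commands=[
    [0,0,0,0.08],
    [0,0,0,0.18],
    [0,0,0,0.28],
    [0,0,0,0.38],
    [0,0,0,0.48],
    [0,0,0,0.58],
    [0,0,0,0.68],
    [0,0,0,0.77],
  ],
)

```text
t: 9.88
tcp_pos: [0.5324, 0.0806, 0.0556]
tool_rot: [-0.518, -0.483, 0.518, -0.48]
force: [0.6, 2.6, -3.7]
finger_gap: 0.153
```

step_arm(
  commands=[
    [0,0,0,0],
    [0,0,0,0],
  ],
)

```text
t: 10.05
tcp_pos: [0.5324, 0.0807, 0.0556]
tool_rot: [-0.517, -0.484, 0.517, -0.481]
force: [0.3, 1.0, -5.9]
finger_gap: 0.158
```

```bash
python3 look.py p3;python3 go.py .532 .080 .055 -.08
```

```text
10.05 [0.5324 0.0807 0.0556] [ 0.3  1.  -5.9] 0.15787930856731197
t 10.15 q [-0.06  0.64  1.77  0.    0.74  1.58] tcp [0.5323 0.0807 0.0556] F [ 1.   0.4 -5.7] gap 0.15064499882889876
yang -0.071 tilt [-0.004  0.003 -1.   ]
shift [ 0.0006 -0.0003  0.0007] turn 0.009
```

View pics/p3.png

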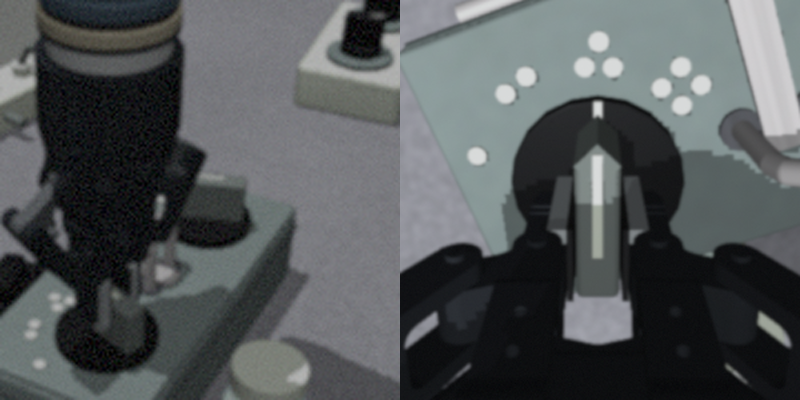

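The left pointer (column 598) now aims at the three dots' centre (598, 60). Releasing and retreating upward.

step_arm(
  commands=[
    [0,0,0,0],
    [0,0,0,0],
    [0,0,0,0],
    [0,0,0,0],
  ],
  jaw=0.035,
)

```text
t: 10.48
tcp_pos: [0.5327, 0.0806, 0.0561]
tool_rot: [0.517, 0.484, -0.517, 0.481]
force: [-0.5, -0.8, 0.5]
finger_gap: 0.409
```

step_arm(
  commands=[
    [-0.01,0,0,0],
    [-0.03,0,0,0],
    [-0.06,0,0,0],
    [-0.09,0,0,0],
    [-0.12,0,0,0],
    [-0.14,0,0,0],
    [-0.15,0,0,0],
    [-0.15,0,0,0],
  ],
)

```text
t: 11.15
tcp_pos: [0.5349, 0.0801, 0.2093]
tool_rot: [0.519, 0.482, -0.515, 0.482]
force: [1.0, -0.6, 0.5]
finger_gap: 0.415
```

step_arm(
  commands=[
    [0,-0.02,0.03,0],
    [0,-0.04,0.06,0],
    [0,-0.06,0.09,0],
    [0,-0.075,0.12,0],
    [0,-0.085,0.15,0],
    [0,-0.09,0.18,0],
    [0,-0.09,0.2,0],
    [0,-0.09,0.2,0],
  ],
)

```text
t: 11.82
tcp_pos: [0.4304, -0.1163, 0.2072]
tool_rot: [0.52, 0.481, -0.517, 0.481]
force: [0.3, 0.1, 0.1]
finger_gap: 0.411
```

```bash
python3 - <<'E'
from h import *
from station import optics, telemetry
s=telemetry.sense(); print(s["t"],s["tcp_pos"],s["force"])
a=optics.snapshot("side")[:,:,::-1];b=optics.snapshot("top")[:,:,::-1]
a=cv2.resize(a[180:360,240:440],(400,360),interpolation=cv2.INTER_CUBIC)
b=cv2.resize(b[170:330,230:430],(400,320),interpolation=cv2.INTER_CUBIC)
b=cv2.copyMakeBorder(b,0,40,0,0,cv2.BORDER_CONSTANT)
cv2.imwrite("pics/end.png",np.hstack([a,b]))
p=optics.camera_params("side")
for z in(.101,.116): print("side shackle top",z,(proj(p,[.5505,.0135,z])[0]-[240,180])*2)
E
```

```text
11.8167 [ 0.43040758 -0.11625112  0.20723685] [0.31658126 0.1144841  0.12499921]
side shackle top 0.101 [206.07244506 109.2037719 ]
side shackle top 0.116 [206.84295342  91.65027073]
```

View pics/end.png

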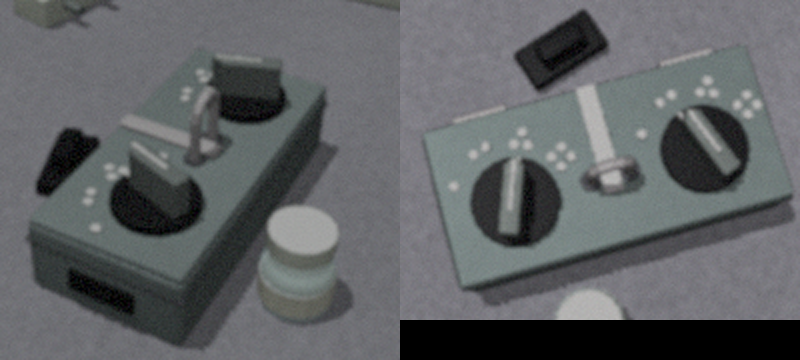

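The shackle's top is at row ~89 in the side crop (prediction for sprung up is 92, for locked 109). The left bar points at three dots and the right bar at two.

```bash
python3 -c "
from station import manip; print(manip.sign_off())"
```

```text
the job is handed in; nothing more can be done
None
```

The box is unlocked and the job was handed in about 12 s into the 45 s limit. No verdict was reported.

I turned the right dial by about -0.62 rad to the two-dot mark and the left dial by about +0.77 rad to the three-dot mark. I then released both and moved the arm clear.

**Last checks:**
- **Dials:** from the bar directions in the last top picture, the left dial reads about +0.35 rad and the right about -0.37 rad. Their targets are +0.349 and -0.349. These were read off by eye rather than measured precisely.
- **Shackle:** its top sits at row 89 in the side picture. I predicted 92 for sprung up and 109 for locked, so it is up.
- **Arm:** the gripper was clear of everything and the force reading was close to zero. The readings after each move never exceeded about 9 N.

**What went wrong:** the first grasp of the right dial closed on air. The pictures showed the real fingertips about 25 to 30 mm higher than the reported tool position. I reopened the gripper, went about 30 mm lower while watching the force, and used that depth for both dials. I did not find out why the two disagree.

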